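# Release the outlet key that was left latched

## Robot

A 6-joint arm with a two-finger parallel gripper is mounted at the origin on the work surface. World frame = base frame: x ahead of the robot, y to its left, z up, the work surface at z = 0. Lengths are in m, angles in rad, forces in N, time in s.
With the tool pointing down it reaches from about 0.3 to 0.775 m from the base axis. Payload 14.6 kg.
Tool frame: the origin (TCP) lies at the very end of the fingers, on their centre line; the grasp point (between the pads) lies 19 mm behind it; z points along the fingers, y is the line along which they close (so a half turn about z gives the same grasp; the last joint's range is limited). The gripper opens to 94 mm and grips with 3 to 60 N. Pads are 16 mm wide; open, the fingers measure 119 mm over their backs; the gripper's body (75 mm by 177 mm) begins 78 mm behind the grasp point.
Start: joints at [1.147, 0.3, 1.521, -0, 1.321, -0.067], TCP at [0.192, 0.515, 0.205] pointing down, gripper open.
Joint ranges: [-3.03, 3.03], [-0.79, 2.21], [0.23, 2.52], [-1.04, 4.18], [0, 3.07], [-2.55, 2.55]. Speed limits (rad/s): [2.22, 2.22, 2.57, 3.14, 3.14, 3.14].

## Interface

Orientations are given as [roll, pitch, yaw] about the fixed x, y, z axes, in that order (R = Rz(yaw) Ry(pitch) Rx(roll)).
In Python, from station import ctrl gives the robot as it stands. The module is installed in compiled form; this text tells all that it offers.
- The arm moves only by the tool play_rows, never from a script. Its argument "commands" is a list of rows, each a list of 7 numbers: the shift along the tool's x, y, z in m, then the turn, a rotation vector about the tool's x, y, z in degrees, then the closure, from -1 (fully open) to 1 (shut). A call has 1 to 20 rows; each row shifts and turns the commanded pose from where the row before left it, along the tool's axes as they then stand; what a row does not reach is not made up. A row lasts 1/12 s, in which the tool goes at most 41.7 mm and 7.16 degrees, less where a joint would pass 70% of its speed; a pose out of reach is approached as far as the arm can. A call is refused whole if a number of a shift passes 0.0417 or a number of a turn 7.16, either way. A call with a gripper value outside its range is refused whole. The fingers move at their own pace and stop on an object; "force" is the grip in N (left out, the last holds). Time passes only in rows, so rows that do not move let the fingers close. It gives the time, the measured TCP pose, the force, the opening and the grip force at its end, in the units of the state.
- ctrl.get_obs(): the state, without advancing time (a new reading comes with each control period).
- ctrl.camera(name): name is "scene" or "top"; returns the picture (400x640x3 uint8, blue, green, red); there is no depth.
- ctrl.camera_model(name): a dict with "fx", "fy", "cx", "cy" (pixels), "rvec" (rotation vector, rad) and "tvec" (3), from world to camera coordinates, as OpenCV has them. Camera axes: x right, y down, z forward; pixel columns grow to the right and rows downward; lengths in m; the calibration is good to about 2 mm. A picture is of the moment at which its call begins. camera_model takes no time and is no camera call.
- ctrl.hand_in(): hands the job in; it is judged then, once.
The state is a dict: "time_s": time; "qpos": joint angles; "joint_vel": joint speeds; "tau": joint torques, N m; "ee_pos": TCP position; "eef_rot": TCP orientation; "force": force on the tool from outside, world axes, zero at the start; "moment": the same for the moment, N m; "grip_width": finger opening in m; "grip_force": force on a finger pad.
Only numpy, scipy, OpenCV 4.12 (cv2) and the standard library are available. Lean on these libraries where they do the work, as an engineer would, in place of code of your own. Each camera call takes 0.05 s, during which the arm holds its last target. There are 200 camera calls.

## Task

One of the four orange keys on the workshop's outlet box is still latched down and keeps its socket live. The keys look alike, but a light tap with the shut fingertips tells: an off key gives softly, the latched one feels solid. Press the latched key firmly down so that it lets go and springs up, without pushing any of the other keys all the way in, and leave the things around the box where they are.

Things in the scene. Friction and masses are not known exactly. Their poses are not given: they have to be found in the camera images.
- outlet_box: grey outlet box, fixed, 160 (x) by 270 (y) by 55 mm high; origin at the centre of its underside, z up. Four orange keys in a row along y stand out of its flat top, 30 mm from the centre towards -x, at y = -75, -25, 25 and 75 mm; four round white sockets, 2 mm proud, lie beyond them at x = 42 mm
- key_row (a point): middle of the key row, on the box's top. An up key sinks under a light touch: 1 N to start, 1.5 N more per mm, 7 mm stroke. The latched key stays hard (under 0.5 mm) up to about 6 N; pushed harder it goes 3 mm down to its stop, where it takes about 12 N; let go, it springs up to 4 mm above its starting height and is then like the others
- key_a_top (a point): centre of the flat top of one of the four look-alike orange keys (cap 30 mm across the row, 24 mm along it); moves with the key. Its letter tells neither its place in the row nor whether it is latched. At the start every top stands 16 to 21 mm above the box's top: the keys are packed up unevenly, so height does not show which is latched
- key_b_top (a point): centre of the flat top of one of the four look-alike orange keys (cap 30 mm across the row, 24 mm along it); moves with the key. Its letter tells neither its place in the row nor whether it is latched. At the start every top stands 16 to 21 mm above the box's top: the keys are packed up unevenly, so height does not show which is latched
- key_c_top (a point): centre of the flat top of one of the four look-alike orange keys (cap 30 mm across the row, 24 mm along it); moves with the key. Its letter tells neither its place in the row nor whether it is latched. At the start every top stands 16 to 21 mm above the box's top: the keys are packed up unevenly, so height does not show which is latched
- key_d_top (a point): centre of the flat top of one of the four look-alike orange keys (cap 30 mm across the row, 24 mm along it); moves with the key. Its letter tells neither its place in the row nor whether it is latched. At the start every top stands 16 to 21 mm above the box's top: the keys are packed up unevenly, so height does not show which is latched
- glue_mid (a point): centre, half-way up, of a white glue bottle with red cap standing on the bench, 48 mm across, 110 mm high; leave alone
- driver: a screwdriver with a red handle lying on the bench beside the box, its x axis along it; leave alone
- pin_tub_mid (a point): centre, half-way up, of a green open tub on the bench, 70 mm across, 50 mm high; leave alone

How it is judged:
By the outcome, as a careful person would: the job done as asked, in the order asked, and still so for the second after the job is handed in, with the robot touching nothing.
It also fails if it takes over 54 s, if anything falls off the work surface, if the arm or the gripper's body presses on something with over 40 N, if the wrist force passes 120 N, or if a joint passes its speed limit or range.

## Working session

There is one attempt and no reset: what is moved stays moved. The work goes in short steps, Python scripts to look and compute and a tool call to move; the robot and the scene stay as the last step left them, time stands still between calls to the robot, and variables do not carry over. Pictures are saved under pics/ and viewed, at most 10 in all, crops included, and the job is handed in when it is done.

Besides the shell and the picture viewer there is one more tool, called after "Call:" as a command line: name --pt "numbers of a row" for each row, then --argument value for the rest. play_rows: Moves the arm, as the interface text tells. Its arguments: {"type":"object","properties":{"commands":{"type":"array","items":{"type":"array","items":{"type":"number"}}},"force":{"type":"number"}},"required":["commands"]}

```bash
mkdir -p pics
python3 - <<'E'
from station import ctrl
import cv2
for n in("scene","top"):
    cv2.imwrite(f"pics/{n}0.png",ctrl.camera(n)); print(ctrl.camera_model(n))
print(ctrl.get_obs())
E
```

```text
{'fx': 365.06850138114555, 'fy': 365.06850138114555, 'cx': 321.41447629609837, 'cy': 201.58291715856384, 'rvec': array([ 2.22883357,  1.31854307, -0.40290535]), 'tvec': array([-0.33889624, -0.36478514,  1.07046084])}
{'fx': 412.00039361389855, 'fy': 412.00039361389855, 'cx': 323.1447560992534, 'cy': 198.45806188242116, 'rvec': array([ 2.19423252, -2.17096546,  0.06620179]), 'tvec': array([0.02492361, 0.59879493, 1.0484859 ])}
{'time_s': 0.1, 'qpos': array([ 1.14742474e+00,  3.00407769e-01,  1.52149082e+00, -2.49656451e-05,
        1.32072137e+00, -6.66340928e-02]), 'joint_vel': array([ 1.37774193e-04,  7.69100388e-05, -2.65940462e-03, -8.05793342e-04,
       -1.21383560e-04,  6.22757758e-04]), 'tau': array([ 7.30232823e-04, -5.32642114e+01, -3.53283763e+01,  7.09270779e-02,
        2.34931230e-02, -8.87187275e-05]), 'ee_pos': array([0.19200205, 0.51515224, 0.20495926]), 'eef_rot': array([-3.14056602e+00, -4.42739862e-05,  2.78486133e+00]), 'force': array([-0.22687984, -0.04520011, -0.00263523]), 'moment': array([ 0.01929769, -0.01623707,  0.01097237]), 'grip_force': 0.0, 'grip_width': 0.09423533906003707}
```

View pics/scene0.png

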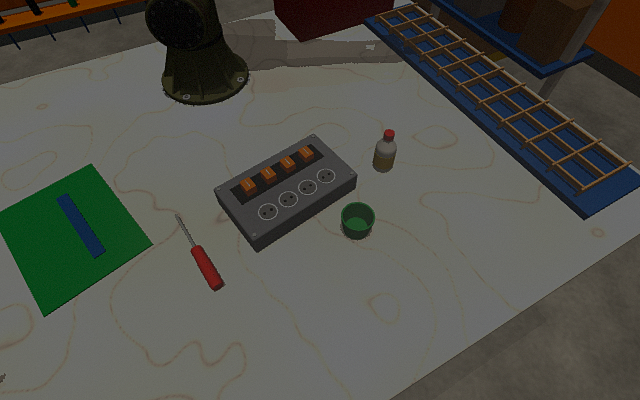

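View pics/top0.png

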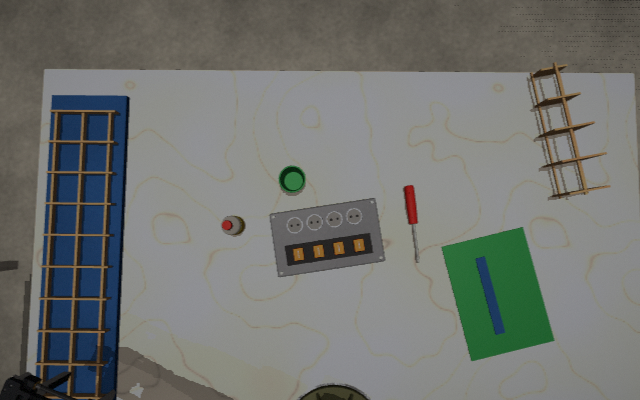

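The top view shows the box with its corners near (270,213), (375,198), (385,260) and (279,277). The keys are at about (298,254), (318,251), (339,248) and (359,245), the bottle at (232,225), the tub at (292,180), and the driver at (412,220). I'll enlarge both views next.

Run:
```python
import cv2,numpy as np
a=cv2.imread("pics/top0.png")[190:290,260:395]; b=cv2.imread("pics/scene0.png")[125:255,205:365]
g=lambda i,s:np.clip(cv2.resize(i,None,fx=s,fy=s,interpolation=cv2.INTER_CUBIC).astype(float)*1.6,0,255).astype(np.uint8)
cv2.imwrite("pics/topc.png",g(a,5.9)); cv2.imwrite("pics/scenec.png",g(b,4.6))
```

```text
(no output)
```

View pics/topc.png

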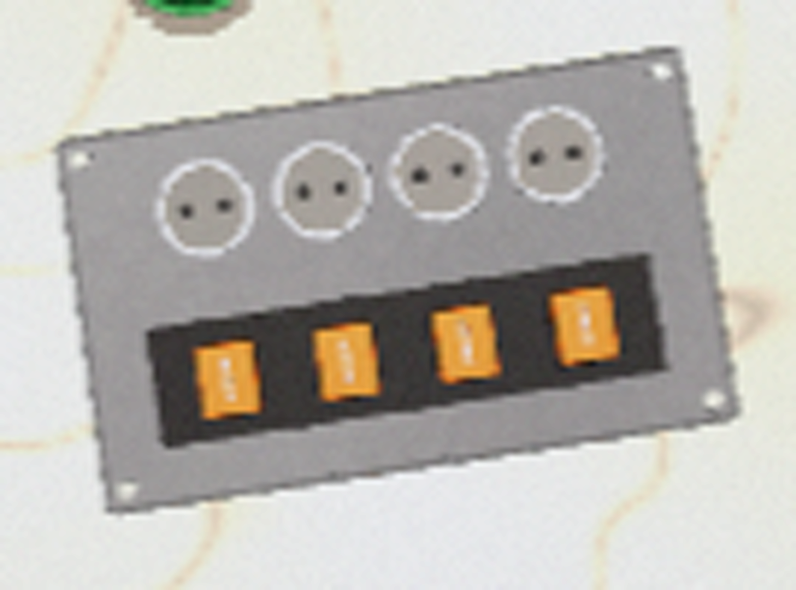

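View pics/scenec.png

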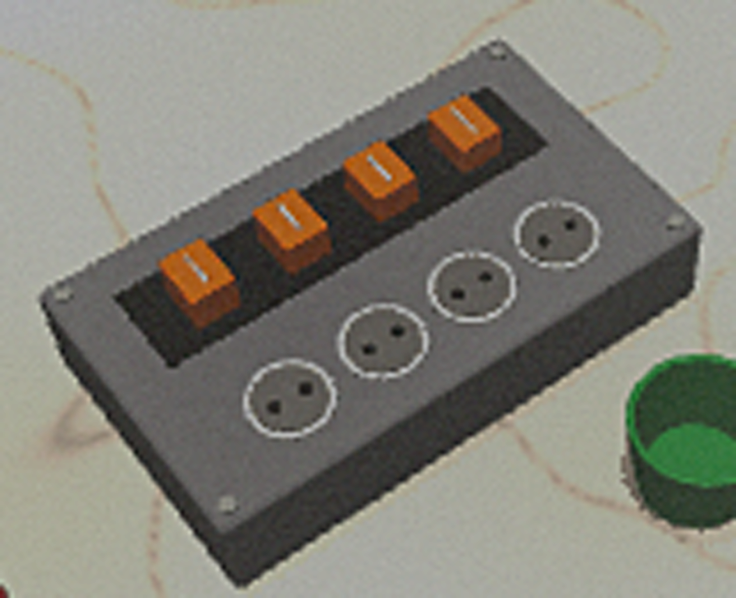

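The top crop shows the box's top corners at (58,142), (680,48), (740,415) and (108,512), with key tops at (228,380) through (584,326). The scene crop shows the key tops at (198,270) through (465,122). I'll fit the pose of the box and the key heights using both cameras.

```bash
cat > fit.py <<'E'
from station import ctrl
import cv2,numpy as np
from scipy.optimize import least_squares
T=lambda p:(np.array(p,float)+.5)/5.9-.5+[260,190]
S=lambda p:(np.array(p,float)+.5)/4.6-.5+[205,125]
cm={n:ctrl.camera_model(n) for n in("top","scene")}
def proj(n,P):
    m=cm[n];K=np.array([[m["fx"],0,m["cx"]],[0,m["fy"],m["cy"]],[0,0,1]])
    return cv2.projectPoints(np.array(P,float),m["rvec"],m["tvec"],K,None)[0][:,0]
ys=[.075,.025,-.025,-.075]
corn=[(.08,.135,.055),(.08,-.135,.055),(-.08,-.135,.055),(-.08,.135,.055)]
sock=[(.042,y,.057) for y in ys]
ot=T([(58,142),(680,48),(740,415),(108,512),(206,207),(323,190),(439,172),(556,154),(228,380),(347,362),(466,343),(584,326)])
# scene: corner order as corn: (+x,+y)=right, (+x,-y)=near bottom, (-x,-y)=left, (-x,+y)=far
os_=S([(700,230),(222,530),(42,298),(497,40),(557,233),(472,286),(384,341),(290,398),(465,122),(381,172),(291,219),(198,270)])
def world(p):
    L=np.array(corn+sock+[(-.03,y,.055+h) for y,h in zip(ys,p[3:7])])
    c,s=np.cos(p[2]),np.sin(p[2])
    return L@np.array([[c,-s,0],[s,c,0],[0,0,1]]).T+[p[0],p[1],0]
def res(p):
    W=world(p)
    return np.r_[(proj("top",W)-ot).ravel(),(proj("scene",W)-os_).ravel()]
r=least_squares(res,[.45,0,.1]+[.018]*4)
print(r.x.round(4),np.abs(r.fun).max());print(r.fun.reshape(2,12,2).round(1).tolist())
print(world(r.x)[8:].round(4))
E
python3 fit.py
```

```text
[0.5003 0.023  0.1629 0.0185 0.0174 0.0202 0.0215] 2.1735027860657397
[[[-1.5, -0.3], [-0.6, -0.7], [-0.5, 0.6], [-0.9, 0.7], [-0.8, 0.0], [-0.9, -0.1], [-0.7, -0.1], [-0.8, -0.1], [-0.8, -0.2], [-0.7, -0.2], [-0.7, -0.1], [-0.4, -0.3]], [[0.8, -0.6], [-0.8, 1.7], [-2.2, -0.7], [0.3, -0.7], [-0.5, 0.7], [-0.5, 0.5], [-0.7, 0.5], [-0.5, 0.6], [-0.6, 0.1], [-0.8, 0.1], [-0.7, 0.1], [-0.9, 0.2]]]
[[ 0.4585  0.0922  0.0735]
 [ 0.4666  0.0429  0.0724]
 [ 0.4747 -0.0065  0.0752]
 [ 0.4828 -0.0558  0.0765]]
```

The fit is good: heights come out at 17–21.5 mm against the 16–21 mm given, and the residual is about 1 px. Now a helper to turn a world-frame target into rows.

```bash
cat > mv.py <<'E'
import sys,numpy as np
from station import ctrl
from scipy.spatial.transform import Rotation as R
# usage: mv.py x y z yaw nrows
x,y,z,yaw,n=map(float,sys.argv[1:]);n=int(n)
o=ctrl.get_obs();p=o["ee_pos"];r0=R.from_euler("xyz",o["eef_rot"]);r1=R.from_euler("xyz",[np.pi,0,yaw])
w=(r0.inv()*r1).as_rotvec()
print(p.round(4),o["eef_rot"].round(3),o["force"].round(2),np.degrees(w).round(2))
step=(np.array([x,y,z])-p)/n;r=r0
print([[*np.round(r.inv().apply(step),4).tolist() if 0 else (r0*R.from_rotvec(w*i/n)).inv().apply(step).round(4).tolist(),*np.degrees(w/n).round(2).tolist(),1] for i in range(n)])
E
python3 mv.py .4585 .0922 .11 1.734 16
```

```text
File "mv.py", line 10
    print([[*np.round(r.inv().apply(step),4).tolist() if 0 else (r0*R.from_rotvec(w*i/n)).inv().apply(step).round(4).tolist(),*np.degrees(w/n).round(2).tolist(),1] for i in range(n)])
                                                      ^^
SyntaxError: invalid syntax
```

```bash
cat > mv.py <<'E'
import sys,numpy as np
from station import ctrl
from scipy.spatial.transform import Rotation as R
# usage: mv.py x y z yaw nrows
*xyz,yaw,n=map(float,sys.argv[1:]);n=int(n)
o=ctrl.get_obs();p=o["ee_pos"];r0=R.from_euler("xyz",o["eef_rot"]);r1=R.from_euler("xyz",[np.pi,0,yaw])
w=(r0.inv()*r1).as_rotvec();step=(np.array(xyz)-p)/n
print(p.round(4),o["eef_rot"].round(3),o["force"].round(2))
for i in range(n):
    s=(r0*R.from_rotvec(w*i/n)).inv().apply(step)
    print([*s.round(4).tolist(),*np.degrees(w/n).round(2).tolist(),1])
E
python3 mv.py .4585 .0922 .2 1.734 18
```

```text
[0.192  0.5152 0.205 ] [-3.141 -0.     2.785] [-0.23 -0.05 -0.  ]
[-0.0221, -0.0168, 0.0003, -0.0, 0.0, 3.34, 1]
[-0.023, -0.0155, 0.0003, -0.0, 0.0, 3.34, 1]
[-0.0239, -0.0142, 0.0003, -0.0, 0.0, 3.34, 1]
[-0.0247, -0.0127, 0.0003, -0.0, 0.0, 3.34, 1]
[-0.0254, -0.0113, 0.0003, -0.0, 0.0, 3.34, 1]
[-0.026, -0.0098, 0.0003, -0.0, 0.0, 3.34, 1]
[-0.0265, -0.0082, 0.0003, -0.0, 0.0, 3.34, 1]
[-0.027, -0.0067, 0.0003, -0.0, 0.0, 3.34, 1]
[-0.0273, -0.0051, 0.0003, -0.0, 0.0, 3.34, 1]
[-0.0276, -0.0035, 0.0003, -0.0, 0.0, 3.34, 1]
[-0.0277, -0.0019, 0.0003, -0.0, 0.0, 3.34, 1]
[-0.0278, -0.0003, 0.0003, -0.0, 0.0, 3.34, 1]
[-0.0277, 0.0014, 0.0003, -0.0, 0.0, 3.34, 1]
[-0.0276, 0.003, 0.0003, -0.0, 0.0, 3.34, 1]
[-0.0274, 0.0046, 0.0003, -0.0, 0.0, 3.34, 1]
[-0.0271, 0.0062, 0.0003, -0.0, 0.0, 3.34, 1]
[-0.0267, 0.0077, 0.0003, -0.0, 0.0, 3.34, 1]
[-0.0262, 0.0093, 0.0003, -0.0, 0.0, 3.34, 1]
```

Call:
play_rows --pt "-0.022 -0.017 0 0 0 3.34 1" --pt "-0.023 -0.0155 0 0 0 3.34 1" --pt "-0.024 -0.014 0 0 0 3.34 1" --pt "-0.025 -0.013 0 0 0 3.34 1" --pt "-0.025 -0.011 0 0 0 3.34 1" --pt "-0.026 -0.01 0 0 0 3.34 1" --pt "-0.0265 -0.008 0 0 0 3.34 1" --pt "-0.027 -0.007 0 0 0 3.34 1" --pt "-0.027 -0.005 0 0 0 3.34 1" --pt "-0.0275 -0.0035 0 0 0 3.34 1" --pt "-0.028 -0.002 0 0 0 3.34 1" --pt "-0.028 0 0 0 0 3.34 1" --pt "-0.028 0.001 0 0 0 3.34 1" --pt "-0.0275 0.003 0 0 0 3.34 1" --pt "-0.027 0.0045 0 0 0 3.34 1" --pt "-0.027 0.006 0 0 0 3.34 1" --pt "-0.027 0.008 0 0 0 3.34 1" --pt "-0.026 0.009 0 0 0 3.34 1" --pt "0 0 0 0 0 0 1" --pt "0 0 0 0 0 0 1" --force 20

```text
time_s: 1.77
ee_pos: [0.4585, 0.0915, 0.205]
eef_rot: [-3.141, -0.0, 1.734]
force: [0.8, -0.2, 0.1]
grip_width: 0.0003
grip_force: 0.0
```

```bash
python3 mv.py .4585 .0922 .09 1.734 6
```

```text
[0.4585 0.0915 0.205 ] [-3.141 -0.     1.734] [ 0.76 -0.15  0.14]
[0.0001, 0.0, 0.0192, -0.01, -0.0, -0.0, 1]
[0.0001, 0.0, 0.0192, -0.01, -0.0, -0.0, 1]
[0.0001, 0.0, 0.0192, -0.01, -0.0, -0.0, 1]
[0.0001, 0.0, 0.0192, -0.01, -0.0, -0.0, 1]
[0.0001, 0.0, 0.0192, -0.01, -0.0, -0.0, 1]
[0.0001, 0.0, 0.0192, -0.01, -0.0, -0.0, 1]
```

Call:
play_rows --pt "0 0 0.025 0 0 0 1" --pt "0 0 0.03 0 0 0 1" --pt "0 0 0.03 0 0 0 1" --pt "0 0 0.025 0 0 0 1" --pt "0 0 0.015 0 0 0 1" --pt "0 0 0 0 0 0 1" --pt "0 0 0.004 0 0 0 1" --pt "0 0 0.001 0 0 0 1" --pt "0 0 0.001 0 0 0 1" --pt "0 0 0 0 0 0 1" --pt "0 0 0 0 0 0 1"

```text
time_s: 2.68
ee_pos: [0.4587, 0.0924, 0.0751]
eef_rot: [3.14, 0.0, 1.736]
force: [0.1, 0.2, 0.1]
grip_width: 0.0006
grip_force: 0.0
```

Call:
play_rows --pt "0 0 0.001 0 0 0 1" --pt "0 0 0 0 0 0 1" --pt "0 0 0 0 0 0 1" --pt "0 0 0 0 0 0 1"

```text
time_s: 3.02
ee_pos: [0.4585, 0.0923, 0.0735]
eef_rot: [3.141, 0.0, 1.735]
force: [0.3, -0.7, 0.2]
grip_width: 0.0007
grip_force: 0.0
```

Call:
play_rows --pt "0 0 0.001 0 0 0 1" --pt "0 0 0 0 0 0 1" --pt "0 0 0 0 0 0 1" --pt "0 0 0 0 0 0 1"

```text
time_s: 3.35
ee_pos: [0.4585, 0.0923, 0.0725]
eef_rot: [3.141, 0.0, 1.735]
force: [-0.4, -0.2, 2.7]
grip_width: 0.0003
grip_force: 0.9
```

Call:
play_rows --pt "0 0 0.001 0 0 0 1" --pt "0 0 0 0 0 0 1" --pt "0 0 0 0 0 0 1" --pt "0 0 0 0 0 0 1"

```text
time_s: 3.68
ee_pos: [0.4585, 0.0923, 0.0715]
eef_rot: [3.141, 0.0, 1.735]
force: [0.9, -0.5, 2.5]
grip_width: 0.0003
grip_force: 1.7
```

The first key (+75) sank about 1 mm at 2.5 N, so it is soft and off. On to the next.

Call:
play_rows --pt "0 0 -0.01 0 0 0 1" --pt "0 0 -0.0105 0 0 0 1" --pt "-0.02 0 0 0 0 0 1" --pt "-0.03 0 0 0 0 0 1" --pt "0 0 0 0 0 0 1" --pt "0 0 0 0 0 0 1" --pt "0 0 0.01 0 0 0 1" --pt "0 0 0.007 0 0 0 1" --pt "0 0 0 0 0 0 1" --pt "0 0 0.001 0 0 0 1" --pt "0 0 0 0 0 0 1" --pt "0 0 0 0 0 0 1" --pt "0 0 0 0 0 0 1"

```text
time_s: 4.77
ee_pos: [0.4667, 0.0432, 0.0741]
eef_rot: [3.141, 0.0, 1.736]
force: [0.5, -0.4, 0.3]
grip_width: 0.0005
grip_force: 0.0
```

Call:
play_rows --pt "0 0 0.001 0 0 0 1" --pt "0 0 0 0 0 0 1" --pt "0 0 0 0 0 0 1" --pt "0 0 0 0 0 0 1"

```text
time_s: 5.1
ee_pos: [0.4668, 0.0431, 0.0731]
eef_rot: [3.141, -0.0, 1.735]
force: [-0.4, 2.4, 2.5]
grip_width: 0.0005
grip_force: 1.1
```

Call:
play_rows --pt "0 0 0.001 0 0 0 1" --pt "0 0 0 0 0 0 1" --pt "0 0 0 0 0 0 1" --pt "0 0 0 0 0 0 1"

```text
time_s: 5.43
ee_pos: [0.4668, 0.0431, 0.072]
eef_rot: [3.141, -0.0, 1.736]
force: [0.7, 2.7, 4.4]
grip_width: 0.0005
grip_force: 1.8
```

Call:
play_rows --pt "0 0 0.001 0 0 0 1" --pt "0 0 0 0 0 0 1" --pt "0 0 0 0 0 0 1" --pt "0 0 0 0 0 0 1"

```text
time_s: 5.77
ee_pos: [0.4668, 0.0431, 0.0711]
eef_rot: [3.141, -0.0, 1.736]
force: [-0.3, 2.3, 5.0]
grip_width: 0.0003
grip_force: 2.6
```

The second key (+25) sank more than 2 mm with the force rising gently, so it is soft too. Third key.

Call:
play_rows --pt "0 0 -0.01 0 0 0 1" --pt "0 0 -0.011 0 0 0 1" --pt "-0.02 0 0 0 0 0 1" --pt "-0.03 0 0 0 0 0 1" --pt "0 0 0 0 0 0 1" --pt "0 0 0 0 0 0 1" --pt "0 0 0.01 0 0 0 1" --pt "0 0 0.004 0 0 0 1" --pt "0 0 0 0 0 0 1" --pt "0 0 0.001 0 0 0 1" --pt "0 0 0 0 0 0 1" --pt "0 0 0 0 0 0 1" --pt "0 0 0 0 0 0 1"

```text
time_s: 6.85
ee_pos: [0.4749, -0.0062, 0.0771]
eef_rot: [3.141, 0.0, 1.736]
force: [-0.1, 0.7, 0.8]
grip_width: 0.0005
grip_force: 0.0
```

Call:
play_rows --pt "0 0 0.001 0 0 0 1" --pt "0 0 0 0 0 0 1" --pt "0 0 0 0 0 0 1" --pt "0 0 0 0 0 0 1"

```text
time_s: 7.18
ee_pos: [0.4749, -0.0063, 0.076]
eef_rot: [3.141, 0.0, 1.736]
force: [-0.0, -0.0, 0.4]
grip_width: 0.0007
grip_force: 0.0
```

Call:
play_rows --pt "0 0 0.001 0 0 0 1" --pt "0 0 0 0 0 0 1" --pt "0 0 0 0 0 0 1" --pt "0 0 0 0 0 0 1"

```text
time_s: 7.52
ee_pos: [0.4749, -0.0063, 0.075]
eef_rot: [3.142, 0.0, 1.735]
force: [1.1, 0.1, -0.6]
grip_width: 0.0003
grip_force: 0.2
```

Call:
play_rows --pt "0 0 0.001 0 0 0 1" --pt "0 0 0 0 0 0 1" --pt "0 0 0 0 0 0 1" --pt "0 0 0 0 0 0 1"

```text
time_s: 7.85
ee_pos: [0.4749, -0.0063, 0.074]
eef_rot: [3.141, 0.0, 1.735]
force: [0.2, -0.5, 1.6]
grip_width: 0.0008
grip_force: 1.1
```

Call:
play_rows --pt "0 0 0.001 0 0 0 1" --pt "0 0 0 0 0 0 1" --pt "0 0 0 0 0 0 1" --pt "0 0 0 0 0 0 1"

```text
time_s: 8.18
ee_pos: [0.4749, -0.0063, 0.073]
eef_rot: [3.141, 0.0, 1.735]
force: [0.2, -0.7, 4.1]
grip_width: 0.0005
grip_force: 1.8
```

The third key is soft as well. Fourth key, with a tap first to confirm.

Call:
play_rows --pt "0 0 -0.01 0 0 0 1" --pt "0 0 -0.011 0 0 0 1" --pt "-0.02 0 0 0 0 0 1" --pt "-0.03 0 0 0 0 0 1" --pt "0 0 0 0 0 0 1" --pt "0 0 0 0 0 0 1" --pt "0 0 0.01 0 0 0 1" --pt "0 0 0.005 0 0 0 1" --pt "0 0 0 0 0 0 1" --pt "0 0 0.001 0 0 0 1" --pt "0 0 0 0 0 0 1" --pt "0 0 0 0 0 0 1" --pt "0 0 0 0 0 0 1"

```text
time_s: 9.27
ee_pos: [0.4831, -0.0555, 0.0781]
eef_rot: [3.141, 0.0, 1.736]
force: [0.8, 0.1, 1.0]
grip_width: 0.0006
grip_force: 0.0
```

Call:
play_rows --pt "0 0 0.001 0 0 0 1" --pt "0 0 0 0 0 0 1" --pt "0 0 0 0 0 0 1" --pt "0 0 0 0 0 0 1"

```text
time_s: 9.6
ee_pos: [0.483, -0.0556, 0.077]
eef_rot: [3.142, 0.0, 1.735]
force: [0.1, -0.2, 0.5]
grip_width: 0.0002
grip_force: 0.0
```

Call:
play_rows --pt "0 0 0.001 0 0 0 1" --pt "0 0 0 0 0 0 1" --pt "0 0 0 0 0 0 1" --pt "0 0 0 0 0 0 1"

```text
time_s: 9.93
ee_pos: [0.4832, -0.0557, 0.0763]
eef_rot: [3.141, 0.0, 1.736]
force: [-1.6, 0.2, 5.1]
grip_width: 0.0005
grip_force: 2.5
```

This one is solid: 5 N at once, with the arm held back. Pressing it now.

Call:
play_rows --pt "0 0 0.001 0 0 0 1" --pt "0 0 0 0 0 0 1" --pt "0 0 0.001 0 0 0 1" --pt "0 0 0 0 0 0 1" --pt "0 0 0 0 0 0 1"

```text
time_s: 10.35
ee_pos: [0.4832, -0.0557, 0.0744]
eef_rot: [3.141, 0.0, 1.736]
force: [-2.1, 0.3, 9.4]
grip_width: 0.0004
grip_force: 4.0
```

Call:
play_rows --pt "0 0 0.001 0 0 0 1" --pt "0 0 0 0 0 0 1" --pt "0 0 0 0 0 0 1" --pt "0 0 0 0 0 0 1"

```text
time_s: 10.68
ee_pos: [0.4832, -0.0557, 0.0737]
eef_rot: [3.141, 0.0, 1.736]
force: [-3.5, -0.2, 11.4]
grip_width: 0.0008
grip_force: 5.9
```

Call:
play_rows --pt "0 0 0.001 0 0 0 1" --pt "0 0 0 0 0 0 1" --pt "0 0 0 0 0 0 1" --pt "0 0 0 0 0 0 1"

```text
time_s: 11.02
ee_pos: [0.4833, -0.0557, 0.0731]
eef_rot: [3.141, 0.0, 1.736]
force: [-6.7, 0.3, 17.8]
grip_width: 0.0001
grip_force: 8.8
```

It is at the stop, with the force up to 18 N. I'll lift off, then tap lightly to check it has sprung up about 4 mm and is soft.

Call:
play_rows --pt "0 0 -0.003 0 0 0 1" --pt "0 0 -0.006 0 0 0 1" --pt "0 0 -0.01 0 0 0 1" --pt "0 0 -0.005 0 0 0 1" --pt "0 0 0 0 0 0 1" --pt "0 0 0 0 0 0 1" --pt "0 0 0.01 0 0 0 1" --pt "0 0 0.003 0 0 0 1" --pt "0 0 0.001 0 0 0 1" --pt "0 0 0.001 0 0 0 1" --pt "0 0 0.001 0 0 0 1" --pt "0 0 0 0 0 0 1" --pt "0 0 0 0 0 0 1" --pt "0 0 0 0 0 0 1"

```text
time_s: 12.18
ee_pos: [0.4831, -0.0556, 0.0801]
eef_rot: [3.141, 0.0, 1.735]
force: [-0.6, 0.3, 1.8]
grip_width: 0.0006
grip_force: 0.6
```

Call:
play_rows --pt "0 0 0.001 0 0 0 1" --pt "0 0 0 0 0 0 1" --pt "0 0 0 0 0 0 1" --pt "0 0 0 0 0 0 1"

```text
time_s: 12.52
ee_pos: [0.4832, -0.0557, 0.0791]
eef_rot: [3.141, 0.0, 1.735]
force: [-0.6, 0.8, 2.3]
grip_width: 0.0003
grip_force: 1.4
```

The key now stands about 4 mm higher and is soft. I'll retreat, take a look and hand in.

Call:
play_rows --pt "0 0 -0.01 0 0 0 1" --pt "0 0 -0.03 0 0 0 1" --pt "0 0 -0.03 0 0 0 1" --pt "0 0 -0.03 0 0 0 1" --pt "0 0 -0.02 0 0 0 1" --pt "0 0 0 0 0 0 1" --pt "0 0 0 0 0 0 1" --pt "0 0 0 0 0 0 1" --pt "0 0 0 0 0 0 1"

```text
time_s: 13.27
ee_pos: [0.4825, -0.0555, 0.1979]
eef_rot: [-3.14, -0.001, 1.736]
force: [0.3, -0.1, -0.7]
grip_width: 0.0005
grip_force: 0.0
```

Run:
```python
from station import ctrl
import cv2
cv2.imwrite("pics/scene1.png",ctrl.camera("scene"))
```

```text
(no output)
```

View pics/scene1.png

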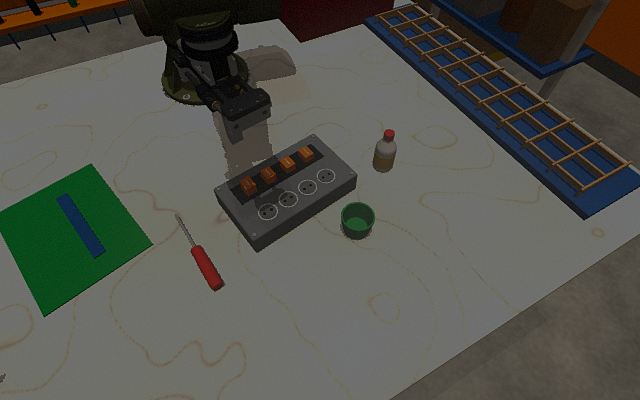

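The arm is clear. The bottle (385,150), tub (357,220) and driver (205,265) have not moved, and all four keys (248,186 to 306,152) are standing up.

```bash
python3 -c "
from station import ctrl
print(ctrl.hand_in())"
```

```text
the job is handed in; nothing more can be done
None
```

The latched key was the one at y = -75 mm; I pressed it to its stop, it sprang up about 4 mm and now taps soft, the other three were only tapped a few millimetres, nothing around the box moved, and the job is handed in at about 13 s.

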